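# Release the stay and shut the sample drawer

### The job

Of the two black sample-drawer units, take the one with the flat square lid: lift its drawer's locking stay, the metal arm pivoted beside the lid's hinge, right up until it stands by itself, then push that unit's open drawer fully home. Leave the stay and drawer of the other unit, the one with the round port on top, as they are.

Things in the scene. Friction and masses are not known exactly. Their poses are not given: they have to be found in the camera images.
- lidded: The unit to work on: a fixed black box 160 deep (x) x 150 wide (y) x 80 high (mm), with a closed dark flat square lid and a row of bright hinge knuckles on top. Origin: centre of its underside, on the table; z up; -x is its front, roughly facing the robot, where the drawer slides out.
- lidded_grip (a point): Centre of the thumb disc at the free end of its stay, an aluminium arm 14 wide x 9 thick lying along x, 8 mm clear above the box top. Disc: 28 diameter, 18 across the flat faces, axis along y (pinch it along y); centre 105 above the table with the stay down, 38 in front of the box face, 42 to +y of the box's middle. Axes turn with the stay: x along the arm to the pivot, y along the pivot, z up when down.
- lidded_pivot (a point): Pivot axis (along y) of that stay, between two small dark cheeks beside the lid hinge, 93 mm above the table; the disc's centre is 128 mm from it along the arm and, with the stay down, 12 mm higher. Axes as the stay's.
- lidded_stay (a joint): Angle of that stay: 0 lying down (starts at 0 to 0.05 rad), grows as the free end rises, 1.57 upright, stop at 1.75. Stiff hinge: 1 to 2 N at the disc moves it, it stays where left; the disc may turn between the pads. While it is down, a nose under the disc, reaching to 50 mm above the table, hangs behind the drawer's front panel and stops the drawer from shutting.
- lidded_front (a point): Centre of the outer face of that unit's drawer front, 40 mm above the table: a flat black panel 146 wide x 62 high (8 to 70 mm above the table) x 12 thick. Axes as the unit's: x points into the unit (the way to push), y along the panel, z up. With the drawer home, this face is 12 mm in front of the box.
- lidded_drawer (a joint): How far that drawer stands open, m: 0 fully home (a firm stop), starts at 0.050 to 0.060; 2 to 3 N slides it and it stays where left.
- plain_stay (a joint): The same kind of stay on the other black unit (round threaded port on top, no lid), 0 lying down. Leave it alone.
- plain_drawer (a joint): Opening of the other unit's drawer, m; it too starts open by 0.050 to 0.060. Leave it alone.

How it is judged:
By the outcome, as a careful person would: the job done as asked, in the order asked, and still so for the second after the job is handed in, with the robot touching nothing.
It also fails if it takes over 48 s, if anything falls off the work surface, if the arm or the gripper's body presses on something with over 40 N, if the wrist force passes 120 N, or if a joint passes its speed limit or range.

### The arm

A 7-joint arm with a two-finger parallel gripper is mounted at the origin on the work surface. World frame = base frame: x ahead of the robot, y to its left, z up, the work surface at z = 0. Lengths are in mm, angles in rad, forces in N, time in s.
With the tool pointing down it reaches from about 425 to 1025 mm from the base axis. Payload 9.4 kg.
Tool frame: the origin (TCP) lies midway between the tips of the shut fingers; the grasp point (between the pads) lies 19 mm behind it; y points along the fingers, x is the direction in which the jaws open and shut, and the axes are right-handed (so a half turn about y gives the same grasp; the last joint's range is limited). The gripper opens to 93 mm and grips with 3 to 60 N. Pads are 15 mm wide; open, the fingers measure 128 mm over their backs; the gripper's body (75 mm by 188 mm) begins 65 mm behind the grasp point.
Start: joints at [1.215, 0.599, -0.003, 1.599, 0.002, 0.943, -0.08], TCP at [199.511, -697.007, 218.618] pointing down, gripper open.
Joint ranges: [-2.57, 2.57], [-0.35, 1.97], [-1.29, 1.29], [0.11, 2.56], [-1.05, 4.19], [0.11, 1.86], [-2.63, 2.63]. Speed limits (rad/s): [2.22, 2.22, 3.01, 3.01, 3.14, 3.14, 3.14].

### API

Orientations are given as [roll, pitch, yaw] about the fixed x, y, z axes, in that order (R = Rz(yaw) Ry(pitch) Rx(roll)).
In Python, from station import robot, vision, job gives the robot as it stands.
- The arm moves only by the tool arm_command, never from a script. Its argument "increments" is a list of rows, each an object with "fingers": the opening, from 0 (shut) to 1 (fully open); "slide": the shift along the tool's x, y, z in mm, a list of three; "yaw": the turn about the tool's y in rad. A call has 1 to 12 rows; each row shifts and turns the commanded pose from where the row before left it, along the tool's axes as they then stand; what a row does not reach is not made up. A row lasts 1/10 s, in which the tool goes at most 50 mm and 8.59 degrees, less where a joint would pass 70% of its speed; a pose out of reach is approached as far as the arm can. A call is refused whole if a number of a shift passes 50 or a number of a turn 0.15, either way. A call with a gripper value outside its range is refused whole. The fingers move at their own pace and stop on an object; "grip_force" is the grip in N (left out, the last holds). Time passes only in rows, so rows that do not move let the fingers close. It gives the time, the measured TCP pose, the force and the opening at its end, in the units of the state.
- robot.get_state(): the state, without advancing time (a new reading comes with each control period).
- vision.snapshot(name): name is "scene" or "top" or "wrist"; returns the picture (384x512x3 uint8, red, green, blue); there is no depth.
- vision.camera_model(name): a dict with "intrinsics" (3x3 intrinsics, pixels), "extrinsics" (4x4, takes a point from world to camera coordinates). Camera axes: x right, y down, z forward; pixel columns grow to the right and rows downward; lengths in mm; the calibration is good to about 2 mm. A picture is of the moment at which its call begins: read the wrist's pose just before it. camera_model takes no time and is no camera call; for the wrist camera it gives the pose at the moment of the call.
- job.hand_in(): hands the job in, once; it reports no verdict.
The state is a dict: "time_s": time; "joint_positions": joint angles; "joint_velocities": joint speeds; "joint_efforts": joint torques, N m; "ee_pos": TCP position; "tool_rot": TCP orientation; "contact_force": force on the tool from outside, world axes, zero at the start; "torque": the same for the moment, N m; "width": finger opening in mm.
Only numpy, scipy, OpenCV 4.12 (cv2) and the standard library are available. Lean on these libraries where they do the work, as an engineer would, in place of code of your own. Each camera call takes 0.05 s, during which the arm holds its last target.

## Working session

There is one attempt and no reset: what is moved stays moved. The work goes in short steps, Python scripts to look and compute and a tool call to move; the robot and the scene stay as the last step left them, time stands still between calls to the robot, and variables do not carry over. Pictures are saved under pics/ and viewed, and the job is handed in when it is done.

Besides the shell and the picture viewer there is one more tool, called after ">>>" as name(argument=value, ...), one argument or row to a line, values as JSON. arm_command: Moves the arm, as the interface text tells. Its arguments: {"type":"object","properties":{"increments":{"type":"array","items":{"type":"object","properties":{"fingers":{"type":"number"},"slide":{"type":"array","items":{"type":"number"}},"yaw":{"type":"number"}}}},"grip_force":{"type":"number"}},"required":["increments"]}

```bash
mkdir -p pics; ls; python3 - <<'E'
from station import robot, vision, job
import cv2
s=robot.get_state();print(s)
for n in ("scene","top"):
    im=vision.snapshot(n);cv2.imwrite(f"pics/{n}0.png",im[:,:,::-1]);m=vision.camera_model(n);print(n,m)
E
```

```text
pics
{'time_s': 0.0, 'joint_positions': array([ 1.21529241,  0.600072  , -0.00252612,  1.60014648,  0.00181696,
        0.94289401, -0.07980524]), 'joint_velocities': array([ 0.00036607, -0.00017325,  0.0001457 , -0.00075578,  0.00188655,
       -0.00047277,  0.0006374 ]), 'joint_efforts': array([-1.19562468e-03, -7.65077519e+01,  1.49659585e+00, -2.52349859e+01,
       -5.25997113e-02,  1.69141253e-02,  1.15990383e-04]), 'ee_pos': array([ 199.35496827, -696.53757268,  217.792673  ]), 'tool_rot': array([-1.57095945e+00,  1.50940054e-03, -1.29194341e+00]), 'contact_force': array([-0.19451919, -0.5375766 , -0.61158336]), 'torque': array([ 0.03593508, -0.00515054,  0.01242083]), 'width': 92.98549517788712}
scene {'intrinsics': array([[370.6818429 ,   0.        , 252.30754212],
       [  0.        , 370.6818429 , 194.21220508],
       [  0.        ,   0.        ,   1.        ]]), 'extrinsics': array([[ 1.66426052e-01,  9.85868982e-01, -1.90976486e-02,
        -1.19167178e+02],
       [ 6.73107007e-01, -1.27738916e-01, -7.28429630e-01,
        -3.40936953e+02],
       [-7.20575691e-01,  1.08374906e-01, -6.84854403e-01,
         1.31054633e+03],
       [ 0.00000000e+00,  0.00000000e+00,  0.00000000e+00,
         1.00000000e+00]])}
top {'intrinsics': array([[354.49556351,   0.        , 256.53551201],
       [  0.        , 354.49556351, 193.09555185],
       [  0.        ,   0.        ,   1.        ]]), 'extrinsics': array([[ 1.77180173e-03, -9.99991790e-01,  3.64412972e-03,
         8.11956482e+00],
       [-9.92772670e-01, -2.19627351e-03, -1.19990006e-01,
         6.00837984e+02],
       [ 1.19997024e-01, -3.40519390e-03, -9.92768411e-01,
         8.94944450e+02],
       [ 0.00000000e+00,  0.00000000e+00,  0.00000000e+00,
         1.00000000e+00]])}
```

View pics/scene0.png

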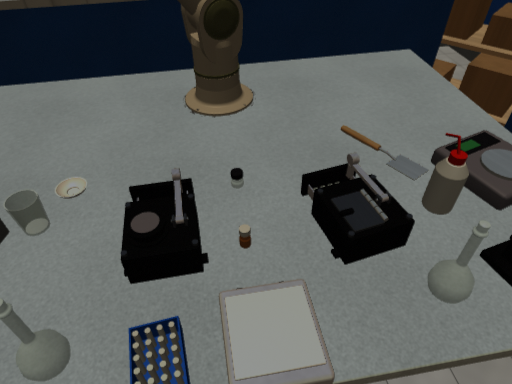

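View pics/top0.png

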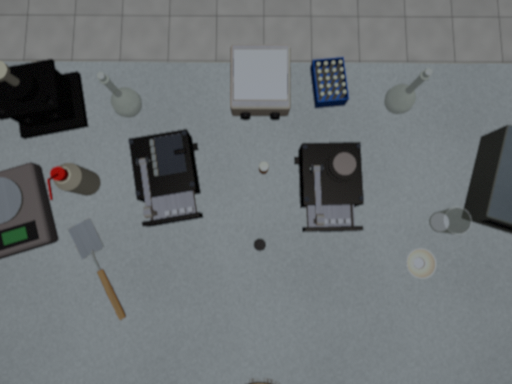

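The lidded unit is the left one in the top view, at about (165,170). The round-port unit is on the right, at about (330,180). Next I'll enlarge the lidded one.

```bash
python3 - <<'E'
import cv2
im=cv2.imread("pics/top0.png")[120:235,115:215];im=cv2.convertScaleAbs(im,alpha=1.8,beta=20)
cv2.imwrite("pics/topc.png",cv2.resize(im,None,fx=5,fy=5,interpolation=cv2.INTER_CUBIC))
im=cv2.imread("pics/scene0.png")[145:265,295:415];im=cv2.convertScaleAbs(im,alpha=1.8,beta=20)
cv2.imwrite("pics/scenec.png",cv2.resize(im,None,fx=5,fy=5,interpolation=cv2.INTER_CUBIC))
E
```

```text
(no output)
```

View pics/topc.png

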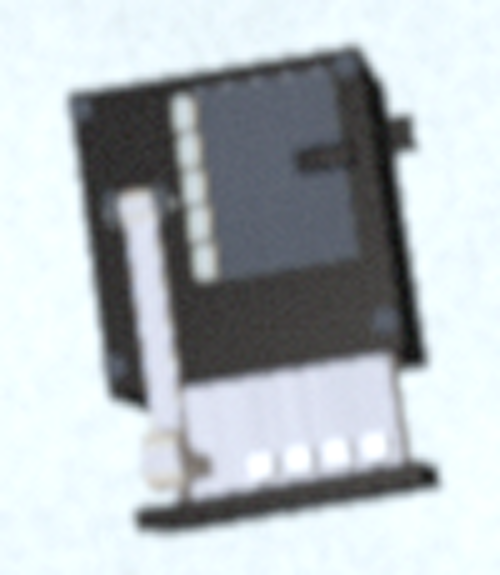

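View pics/scenec.png

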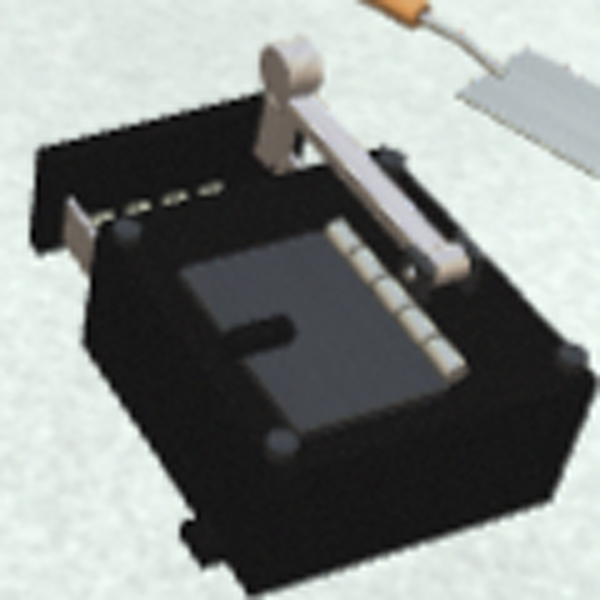

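```bash
cat > h.py <<'E'
import numpy as np
from station import vision
def proj(n,P,m=None):
    m=m or vision.camera_model(n);P=np.atleast_2d(P);E=m["extrinsics"]
    c=P@E[:3,:3].T+E[:3,3];q=c@m["intrinsics"].T;return q[:,:2]/q[:,2:]
def world(p,L):
    c,s=np.cos(p[2]),np.sin(p[2]);L=np.atleast_2d(np.array(L,float))
    return np.c_[p[0]+c*L[:,0]-s*L[:,1],p[1]+s*L[:,0]+c*L[:,1],L[:,2]]
E
python3 - <<'E'
from h import *
from scipy.optimize import least_squares
M={n:vision.camera_model(n) for n in("top","scene")}
def pts(d):
  return [("top",(80,75,80),(72,95)),("top",(80,-75,80),(357,48)),("top",(-80,75,80),(112,398)),("top",(-118,42,105),(163,458)),("top",(10,42,93),(138,198)),
  ("top",(-92-d,73,70),(138,527)),("top",(-92-d,-73,70),(437,485)),
  ("scene",(-118,33,105),(285,72)),("scene",(80,75,0),(550,500)),("scene",(80,-75,0),(247,595)),("scene",(80,75,80),(595,378)),("scene",(-92-d+12,-73,70),(40,150)),("scene",(10,42,93),(435,262))]
def f(p):
  r=[]
  for n,L,px in pts(p[3]):
    o=(115,120) if n=="top" else (295,145)
    r.append(proj(n,world(p,[L]),M[n])[0]-(np.array(px)/5+o))
  return np.array(r).ravel()
s=least_squares(f,[620,240,.15,55],loss="soft_l1",x_scale=[100,100,.1,10]);print(s.x);print(f(s.x).reshape(-1,2).round(1))
for L in[(-118,42,105),(10,42,93),(-92-s.x[3],0,40)]:print(world(s.x,[L]).round(1))
E
```

```text
[6.70246019e+02 2.48473362e+02 1.69926852e-01 5.68302673e+01]
[[-1.  -1.1]
 [ 0.4 -1.2]
 [-0.9 -0.1]
 [ 1.   0. ]
 [ 0.7  1.7]
 [-0.5  1.4]
 [-2.5  0. ]
 [-3.   0.1]
 [-0.8 -0. ]
 [-0.6  0.3]
 [ 0.4 -0.3]
 [ 0.4  1.3]
 [ 0.4  0.1]]
[[546.8 269.9 105. ]]
[[673.  291.6  93. ]]
[[523.6 223.3  40. ]]
```

>>> arm_command(
  increments=[
    {"fingers":1,"slide":[-28,0,40],"yaw":0},
    {"slide":[-28,0,40]},
    {"slide":[-28,0,40]},
    {"slide":[-28,0,40]},
    {"slide":[-28,0,40]},
    {"slide":[-28,0,40]},
    {"slide":[-28,0,40]},
    {"slide":[-28,0,40]},
    {"slide":[-28,0,40]},
    {"slide":[-28,0,40]},
    {"slide":[-28,0,40]},
    {"slide":[-28,0,40]},
  ],
)

```text
invalid input
```

>>> arm_command(
  increments=[
    {"fingers":1,"slide":[-28,0,40],"yaw":0},
    {"fingers":1,"slide":[-28,0,40],"yaw":0},
    {"fingers":1,"slide":[-28,0,40],"yaw":0},
    {"fingers":1,"slide":[-28,0,40],"yaw":0},
    {"fingers":1,"slide":[-28,0,40],"yaw":0},
    {"fingers":1,"slide":[-28,0,40],"yaw":0},
    {"fingers":1,"slide":[-28,0,40],"yaw":0},
    {"fingers":1,"slide":[-28,0,40],"yaw":0},
    {"fingers":1,"slide":[-28,0,40],"yaw":0},
    {"fingers":1,"slide":[-28,0,40],"yaw":0},
    {"fingers":1,"slide":[-28,0,40],"yaw":0},
    {"fingers":1,"slide":[-28,0,40],"yaw":0},
  ],
)

```text
time_s: 1.3
ee_pos: [569.3, -240.1, 218.4]
tool_rot: [-1.571, 0.0, -1.292]
contact_force: [1.2, -0.7, -0.4]
width: 93.1
```

>>> arm_command(
  increments=[
    {"fingers":1,"slide":[-48,0,8],"yaw":0},
    {"fingers":1,"slide":[-48,0,8],"yaw":0},
    {"fingers":1,"slide":[-48,0,8],"yaw":0},
    {"fingers":1,"slide":[-48,0,8],"yaw":0},
    {"fingers":1,"slide":[-48,0,8],"yaw":0},
    {"fingers":1,"slide":[-48,0,8],"yaw":0},
    {"fingers":1,"slide":[-48,0,8],"yaw":0},
    {"fingers":1,"slide":[-48,0,8],"yaw":0},
    {"fingers":1,"slide":[-48,0,8],"yaw":0},
    {"fingers":1,"slide":[0,0,0],"yaw":0.11},
    {"fingers":1,"slide":[0,0,0],"yaw":0},
  ],
)

```text
time_s: 2.4
ee_pos: [518.2, 194.7, 218.2]
tool_rot: [-1.572, -0.0, -1.401]
contact_force: [-0.1, -1.2, -0.6]
width: 92.9
```

```bash
python3 - <<'E'
from h import *
from station import robot
import cv2
s=robot.get_state();print(s["ee_pos"],s["tool_rot"],s["joint_positions"]);m=vision.camera_model("wrist");print(m)
im=vision.snapshot("wrist");cv2.imwrite("pics/w1.png",im[:,:,::-1])
np.savez("w1.npz",E=m["extrinsics"],K=m["intrinsics"])
p=[670.2,248.5,.17]
print(proj("wrist",world(p,[(-118,42,105),(10,42,93),(-149,73,70),(-149,-73,70),(-80,75,80)]),m))
E
```

```text
[518.20898815 194.70891402 218.22043461] [-1.57155854e+00 -1.80644516e-04 -1.40066893e+00] [-0.42269331  0.39585001 -0.05355603  1.99254962  0.03005472  0.75471028
 -1.89469699]
{'intrinsics': array([[338.63552909,   0.        , 260.90848001],
       [  0.        , 338.63552909, 195.21196765],
       [  0.        ,   0.        ,   1.        ]]), 'extrinsics': array([[ 1.68211013e-01, -9.85750920e-01,  4.21728178e-04,
         1.04313627e+02],
       [-9.54191372e-01, -1.62718194e-01,  2.51080894e-01,
         4.97293967e+02],
       [-2.47434600e-01, -4.26369810e-02, -9.67966015e-01,
         5.26770866e+02],
       [ 0.00000000e+00,  0.00000000e+00,  0.00000000e+00,
         1.00000000e+00]])}
[[176.04575426 144.09637354]
 [169.1178879  -26.67564352]
 [154.30361818 173.24135879]
 [308.80892288 173.07923951]
 [142.09233043  96.92378875]]
```

View pics/w1.png

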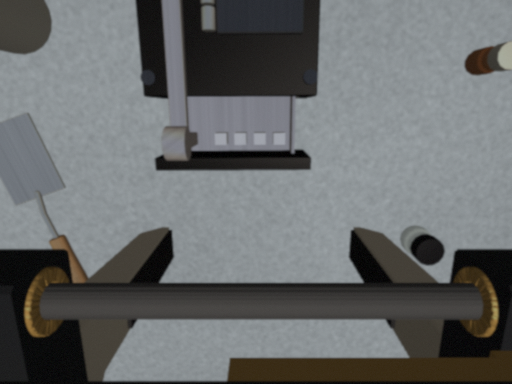

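```bash
python3 - <<'E'
import cv2
im=cv2.imread("pics/w1.png")[70:190,130:330];im=cv2.convertScaleAbs(im,alpha=2,beta=20)
cv2.imwrite("pics/w1c.png",cv2.resize(im,None,fx=4,fy=4,interpolation=cv2.INTER_CUBIC))
E
```

```text
(no output)
```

View pics/w1c.png

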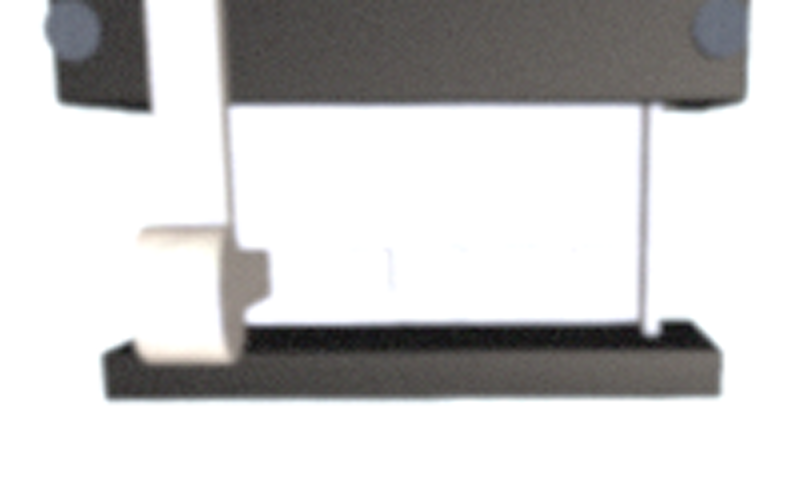

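```bash
python3 - <<'E'
from h import *
from scipy.optimize import least_squares
z=np.load("w1.npz");m=dict(extrinsics=z["E"],intrinsics=z["K"])
def f(p):
  L=[(-80,75,80),(-80,-75,80),(-92-p[3],73,70),(-92-p[3],-73,70),(-118,42,119)]
  o=np.array([(144.5,95.5),(316.3,95.5),(156.3,169.5),(310,169.5),(175.6,144)])
  r=proj("wrist",world(p,L),m)-o; r[4,1]=0;return r.ravel()
s=least_squares(f,[670,248,.17,55],x_scale=[100,100,.1,10]);print(s.x,f(s.x).reshape(-1,2).round(1))
for L in[(-118,42,105),(10,42,93),(-92-s.x[3],0,40),(-92,0,40)]:print(world(s.x,[L]).round(1))
E
```

```text
[6.71535041e+02 2.46804783e+02 1.70028661e-01 5.45537961e+01] [[-0.3  0.2]
 [ 1.4  0. ]
 [-0.3  0.1]
 [ 1.  -0.1]
 [-1.5  0. ]]
[[548.1 268.2 105. ]]
[[674.3 289.9  93. ]]
[[527.1 222.   40. ]]
[[580.9 231.2  40. ]]
```

>>> arm_command(
  increments=[
    {"fingers":1,"slide":[-33,0,21],"yaw":0},
    {"fingers":1,"slide":[-34,0,21],"yaw":0},
    {"fingers":1,"slide":[0,40,0],"yaw":0},
    {"fingers":1,"slide":[0,40,0],"yaw":0},
    {"fingers":1,"slide":[0,30,0],"yaw":0},
    {"fingers":1,"slide":[0,20,0],"yaw":0},
    {"fingers":1,"slide":[0,0,0],"yaw":0},
  ],
)

```text
time_s: 3.15
ee_pos: [548.0, 263.7, 85.9]
tool_rot: [-1.576, -0.002, -1.402]
contact_force: [0.2, -0.6, -0.5]
width: 92.8
```

```bash
python3 - <<'E'
from h import *
import cv2
im=vision.snapshot("wrist");cv2.imwrite("pics/w2.png",im[:,:,::-1])
print(proj("wrist",world([671.5,246.8,.17],[(-118,42,119)])))
E
```

```text
[[251.39354482 272.54348069]]
```

View pics/w2.png

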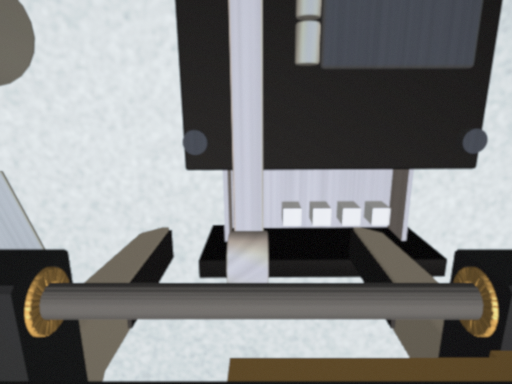

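The disc is centred at about u=248 (228–268), while the jaw mid-plane is at about u=261. That means I need to shift about −5 mm in tool x before closing.

>>> arm_command(
  increments=[
    {"fingers":1,"slide":[-5,0,0],"yaw":0},
    {"fingers":0,"slide":[0,0,0],"yaw":0},
    {"fingers":0,"slide":[0,0,0],"yaw":0},
    {"fingers":0,"slide":[0,0,0],"yaw":0},
    {"fingers":0,"slide":[0,0,0],"yaw":0},
    {"fingers":0,"slide":[0,0,0],"yaw":0},
    {"fingers":0,"slide":[0,0,0],"yaw":0},
    {"fingers":0,"slide":[0,0,0],"yaw":0},
  ],
  grip_force=15,
)

```text
time_s: 4.0
ee_pos: [548.1, 271.3, 88.6]
tool_rot: [-1.571, -0.0, -1.402]
contact_force: [0.1, 0.2, -0.5]
width: 41.0
```

>>> arm_command(
  increments=[
    {"fingers":0,"slide":[2,0,0],"yaw":0},
    {"fingers":0,"slide":[0,0,0],"yaw":0},
    {"fingers":0,"slide":[0,0,0],"yaw":0},
    {"fingers":0,"slide":[0,0,0],"yaw":0},
    {"fingers":0,"slide":[0,0,0],"yaw":0},
  ],
)

```text
time_s: 4.5
ee_pos: [548.4, 269.8, 88.6]
tool_rot: [-1.571, 0.0, -1.401]
contact_force: [-0.7, 2.5, -1.4]
width: 18.0
```

```bash
python3 - <<'E'
from h import *
from station import robot
import cv2
s=robot.get_state();print(s["ee_pos"],s["contact_force"],s["width"])
im=vision.snapshot("wrist");cv2.imwrite("pics/w3.png",im[:,:,::-1])
E
```

```text
[548.35676746 269.80046074  88.56990737] [-0.71906753  2.46594565 -1.36094197] 17.993183442768437
```

View pics/w3.png

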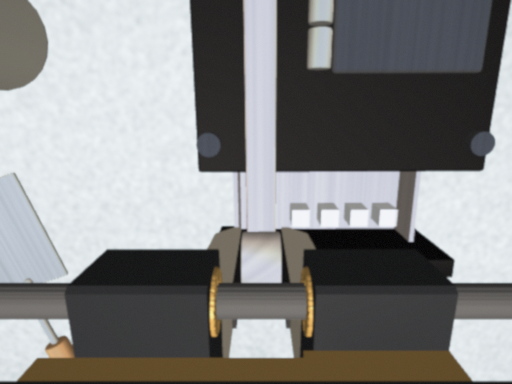

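```bash
python3 -c "
import numpy as np
a=.0935+np.linspace(0,1.62,19);P=np.c_[-np.cos(a),-np.sin(a)]*128.56
print(np.diff(np.round(P),axis=0).astype(int).tolist(), P[-1]-P[0])"
```

```text
[[2, -11], [2, -12], [4, -11], [4, -10], [6, -10], [6, -10], [8, -9], [8, -8], [8, -8], [10, -7], [10, -6], [10, -5], [11, -4], [11, -3], [12, -2], [11, 0], [12, 0], [11, 1]] [ 146.28223774 -115.25034678]
```

>>> arm_command(
  increments=[
    {"fingers":0,"slide":[0,-11,2],"yaw":0},
    {"fingers":0,"slide":[0,-12,2],"yaw":0},
    {"fingers":0,"slide":[0,-11,4],"yaw":0},
    {"fingers":0,"slide":[0,-10,4],"yaw":0},
    {"fingers":0,"slide":[0,-10,6],"yaw":0},
    {"fingers":0,"slide":[0,-10,6],"yaw":0},
    {"fingers":0,"slide":[0,-9,8],"yaw":0},
    {"fingers":0,"slide":[0,-8,8],"yaw":0},
    {"fingers":0,"slide":[0,0,0],"yaw":0},
  ],
)

```text
time_s: 5.45
ee_pos: [588.8, 276.8, 171.4]
tool_rot: [-1.57, 0.001, -1.402]
contact_force: [-2.6, 3.9, 4.0]
width: 18.0
```

```bash
python3 - <<'E'
from h import *
from station import robot
import cv2
s=robot.get_state();print(s["ee_pos"],s["contact_force"],s["width"])
im=vision.snapshot("scene");cv2.imwrite("pics/s4.png",cv2.resize(im[100:280,270:450,::-1],None,fx=3,fy=3))
E
```

```text
[588.84152754 276.77900008 171.44124878] [-2.55787456  3.92881867  3.9519489 ] 17.951185987954773
```

View pics/s4.png

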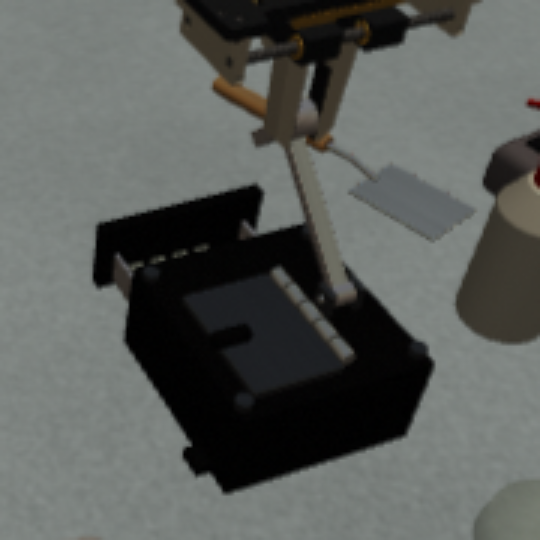

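The stay is rising with the gripper: the disc is held between the fingers at about (305,120), and the arm runs down to its pivot at (340,295). I'll continue along the arc.

>>> arm_command(
  increments=[
    {"fingers":0,"slide":[0,-8,8],"yaw":0},
    {"fingers":0,"slide":[0,-7,10],"yaw":0},
    {"fingers":0,"slide":[0,-6,10],"yaw":0},
    {"fingers":0,"slide":[0,-5,10],"yaw":0},
    {"fingers":0,"slide":[0,-4,11],"yaw":0},
    {"fingers":0,"slide":[0,-3,11],"yaw":0},
    {"fingers":0,"slide":[0,-2,12],"yaw":0},
    {"fingers":0,"slide":[0,0,11],"yaw":0},
    {"fingers":0,"slide":[0,0,12],"yaw":0},
    {"fingers":0,"slide":[0,1,11],"yaw":0},
    {"fingers":0,"slide":[0,0,0],"yaw":0},
  ],
)

```text
time_s: 6.6
ee_pos: [693.4, 295.0, 204.4]
tool_rot: [-1.57, 0.002, -1.402]
contact_force: [-0.6, 5.2, 0.7]
width: 18.1
```

```bash
python3 - <<'E'
from h import *
from station import robot
import cv2
s=robot.get_state();print(s["ee_pos"],s["contact_force"],s["width"])
im=vision.snapshot("scene");cv2.imwrite("pics/s5.png",cv2.resize(im[60:280,270:450,::-1],None,fx=2.7,fy=2.7))
E
```

```text
[693.40632227 295.03358285 204.3612735 ] [-0.64482459  5.23072433  0.7089773 ] 18.101858020734277
```

View pics/s5.png

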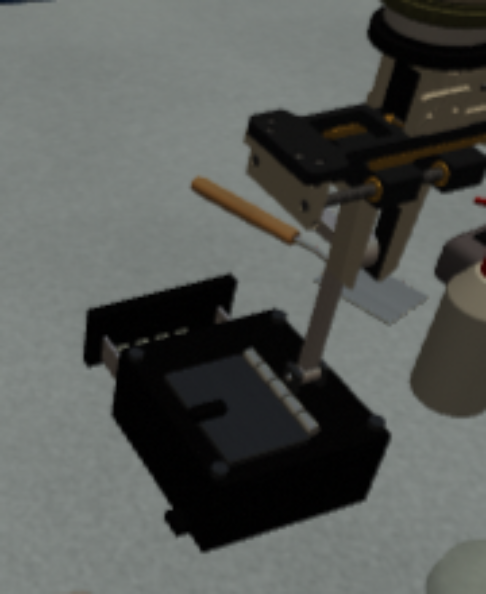

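>>> arm_command(
  increments=[
    {"fingers":1,"slide":[0,0,0],"yaw":0},
    {"fingers":1,"slide":[0,0,0],"yaw":0},
    {"fingers":1,"slide":[0,0,0],"yaw":0},
    {"fingers":1,"slide":[0,0,0],"yaw":0},
    {"fingers":1,"slide":[0,0,0],"yaw":0},
    {"fingers":1,"slide":[0,-20,0],"yaw":0},
    {"fingers":1,"slide":[0,-35,0],"yaw":0},
    {"fingers":1,"slide":[0,-35,0],"yaw":0},
    {"fingers":1,"slide":[0,0,0],"yaw":0},
  ],
)

```text
time_s: 7.55
ee_pos: [694.5, 294.6, 299.4]
tool_rot: [-1.563, 0.002, -1.402]
contact_force: [0.7, 0.8, 0.6]
width: 85.1
```

```bash
python3 - <<'E'
from h import *
from station import robot
import cv2
s=robot.get_state();print(s["ee_pos"],s["contact_force"],s["width"])
im=vision.snapshot("scene");cv2.imwrite("pics/s6.png",cv2.resize(im[60:280,270:450,::-1],None,fx=2.7,fy=2.7))
print(proj("scene",world([671.5,246.8,.17],[(10,42,93),(22,33,221),(22-6.4,33,221)])))
E
```

```text
[694.5076235  294.61514504 299.40914264] [0.74677743 0.8344121  0.61295875] 85.11675618757114
[[381.91122572 198.01614275]
 [396.48751199 154.04385319]
 [394.45091721 152.11962465]]
```

View pics/s6.png

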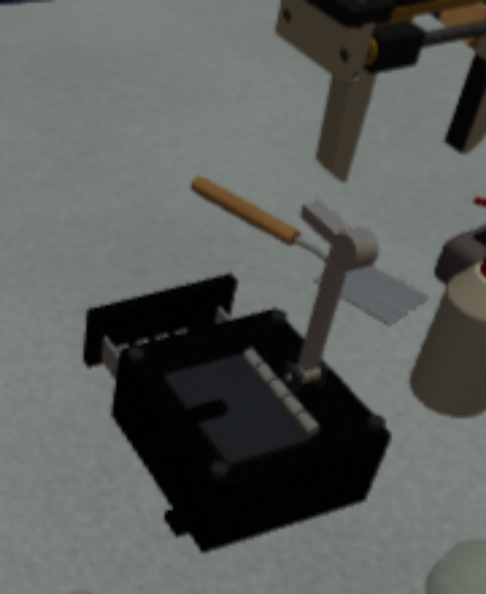

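The stay stands by itself, with its disc at about (398,152) in the scene view and the nose now pointing forward. Next I'll shut the fingers and go round in front of the drawer, to the −y side of centre so the wrist camera stays clear of the nose.

>>> arm_command(
  increments=[
    {"fingers":0,"slide":[14,0,-42],"yaw":0},
    {"fingers":0,"slide":[14,0,-42],"yaw":0},
    {"fingers":0,"slide":[14,0,-42],"yaw":0},
    {"fingers":0,"slide":[14,0,-42],"yaw":0},
    {"fingers":0,"slide":[13,0,-43],"yaw":0},
    {"fingers":0,"slide":[0,40,0],"yaw":0},
    {"fingers":0,"slide":[0,40,0],"yaw":0},
    {"fingers":0,"slide":[0,40,0],"yaw":0},
    {"fingers":0,"slide":[0,0,0],"yaw":0},
  ],
)

```text
time_s: 8.5
ee_pos: [492.8, 188.9, 169.2]
tool_rot: [-1.579, -0.003, -1.402]
contact_force: [0.1, -0.3, -0.0]
width: 25.8
```

```bash
python3 - <<'E'
from h import *
from station import robot
import cv2
s=robot.get_state();print(s["ee_pos"],s["contact_force"],s["width"])
im=vision.snapshot("wrist");cv2.imwrite("pics/w7.png",im[:,:,::-1])
d=s["ee_pos"][:2]-[671.5,246.8];c,n=np.cos(.17),np.sin(.17);print(d@[c,n],d@[-n,c])
E
```

```text
[492.82808005 188.90815069 169.19991421] [ 0.14666409 -0.32549096 -0.04955424] 25.847295497102003
-185.8906016361601 -26.82918967590716
```

View pics/w7.png

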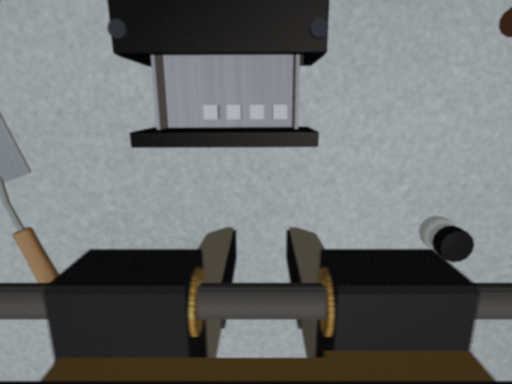

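The way is clear, and the panel is ahead of the fingers at v=145. I'll descend now.

>>> arm_command(
  increments=[
    {"fingers":0,"slide":[0,40,0],"yaw":0},
    {"fingers":0,"slide":[0,40,0],"yaw":0},
    {"fingers":0,"slide":[0,35,0],"yaw":0},
    {"fingers":0,"slide":[0,17,0],"yaw":0},
    {"fingers":0,"slide":[0,0,0],"yaw":0},
    {"fingers":0,"slide":[0,0,0],"yaw":0},
  ],
)

```text
time_s: 9.15
ee_pos: [496.9, 190.7, 42.9]
tool_rot: [-1.57, 0.0, -1.402]
contact_force: [0.2, 0.2, -0.6]
width: 0.4
```

>>> arm_command(
  increments=[
    {"fingers":0,"slide":[0,8,8],"yaw":0},
    {"fingers":0,"slide":[0,0,8],"yaw":0},
    {"fingers":0,"slide":[0,0,6],"yaw":0},
    {"fingers":0,"slide":[0,0,6],"yaw":0},
    {"fingers":0,"slide":[0,0,6],"yaw":0},
    {"fingers":0,"slide":[0,0,6],"yaw":0},
    {"fingers":0,"slide":[0,0,6],"yaw":0},
    {"fingers":0,"slide":[0,0,6],"yaw":0},
    {"fingers":0,"slide":[0,0,6],"yaw":0},
    {"fingers":0,"slide":[0,0,6],"yaw":0},
    {"fingers":0,"slide":[0,0,0],"yaw":0},
  ],
)

```text
time_s: 10.25
ee_pos: [560.3, 201.4, 33.5]
tool_rot: [-1.57, 0.0, -1.402]
contact_force: [0.0, 0.5, -0.9]
width: 0.8
```

```bash
python3 - <<'E'
from h import *
from station import robot
import cv2
s=robot.get_state();print(s["ee_pos"],s["contact_force"],s["width"])
im=vision.snapshot("scene");cv2.imwrite("pics/s8.png",cv2.resize(im[60:280,270:450,::-1],None,fx=2.7,fy=2.7))
d=s["ee_pos"][:2]-[671.5,246.8];c,n=np.cos(.17),np.sin(.17);print(d@[c,n],d@[-n,c])
E
```

```text
[560.30090819 201.3591256   33.53729738] [ 0.00217133  0.4797452  -0.91048636] 0.7890876569395886
-117.28392486113052 -25.972910038824192
```

View pics/s8.png

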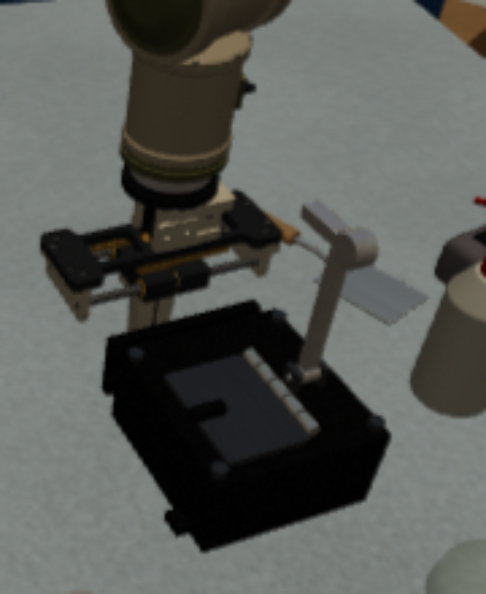

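The drawer is moving in and the wrist is well clear of the stay. I'll continue gently until the stop.

>>> arm_command(
  increments=[
    {"fingers":0,"slide":[0,0,4],"yaw":0},
    {"fingers":0,"slide":[0,0,4],"yaw":0},
    {"fingers":0,"slide":[0,0,3],"yaw":0},
    {"fingers":0,"slide":[0,0,3],"yaw":0},
    {"fingers":0,"slide":[0,0,0],"yaw":0},
  ],
)

```text
time_s: 10.8
ee_pos: [573.5, 203.6, 33.5]
tool_rot: [-1.57, 0.0, -1.402]
contact_force: [-1.0, -0.3, -0.4]
width: 0.2
```

>>> arm_command(
  increments=[
    {"fingers":0,"slide":[0,0,2],"yaw":0},
    {"fingers":0,"slide":[0,0,2],"yaw":0},
    {"fingers":0,"slide":[0,0,1],"yaw":0},
    {"fingers":0,"slide":[0,0,0],"yaw":0},
  ],
)

```text
time_s: 11.2
ee_pos: [575.5, 203.9, 33.5]
tool_rot: [-1.575, -0.001, -1.401]
contact_force: [-8.0, -1.3, 6.2]
width: 0.4
```

>>> arm_command(
  increments=[
    {"fingers":0,"slide":[0,0,2],"yaw":0},
    {"fingers":0,"slide":[0,0,1],"yaw":0},
    {"fingers":0,"slide":[0,0,0],"yaw":0},
  ],
)

```text
time_s: 11.5
ee_pos: [575.5, 203.8, 33.5]
tool_rot: [-1.58, -0.002, -1.401]
contact_force: [-17.4, -2.3, 14.2]
width: 0.3
```

The TCP has stopped at 575.5 while the force rises to 17 N, so the drawer is against its firm stop. I'll back off and check.

>>> arm_command(
  increments=[
    {"fingers":0,"slide":[0,0,-8],"yaw":0},
    {"fingers":0,"slide":[0,0,-30],"yaw":0},
    {"fingers":0,"slide":[0,0,-40],"yaw":0},
    {"fingers":0,"slide":[0,-40,-20],"yaw":0},
    {"fingers":0,"slide":[0,-45,0],"yaw":0},
    {"fingers":0,"slide":[0,-45,0],"yaw":0},
    {"fingers":0,"slide":[0,-45,0],"yaw":0},
    {"fingers":0,"slide":[0,0,0],"yaw":0},
    {"fingers":0,"slide":[0,0,0],"yaw":0},
  ],
)

```text
time_s: 12.4
ee_pos: [485.2, 188.6, 209.9]
tool_rot: [-1.567, 0.001, -1.402]
contact_force: [0.2, -0.2, 0.1]
width: 0.6
```

```bash
python3 - <<'E'
from h import *
from station import robot
import cv2
s=robot.get_state();print(s["time_s"],s["ee_pos"],s["contact_force"])
a=vision.snapshot("scene")[:,:,::-1];t=vision.snapshot("top")[:,:,::-1];w=vision.snapshot("wrist")[:,:,::-1]
f=lambda im:cv2.convertScaleAbs(im,alpha=1.5,beta=15)
cv2.imwrite("pics/s9.png",f(cv2.resize(a[110:290,90:450],None,fx=2.2,fy=2.2)))
cv2.imwrite("pics/t9.png",f(cv2.resize(t[110:250,110:390],None,fx=2.8,fy=2.8)))
cv2.imwrite("pics/w9.png",f(w))
print(proj("wrist",world([671.5,246.8,.17],[(-92,73,70),(-92,-73,70),(-80,75,80),(-80,-75,80)])))
E
```

```text
12.4 [485.15817718 188.6448087  209.87582815] [ 0.23563315 -0.19353292  0.08087628]
[[142.75147731  67.19927525]
 [315.60078964  66.7863158 ]
 [134.75784765  49.99054293]
 [320.59453039  49.54806143]]
```

View pics/s9.png

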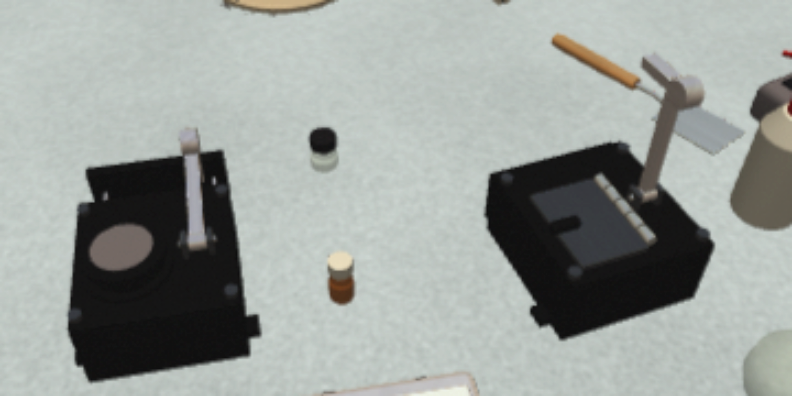

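View pics/t9.png

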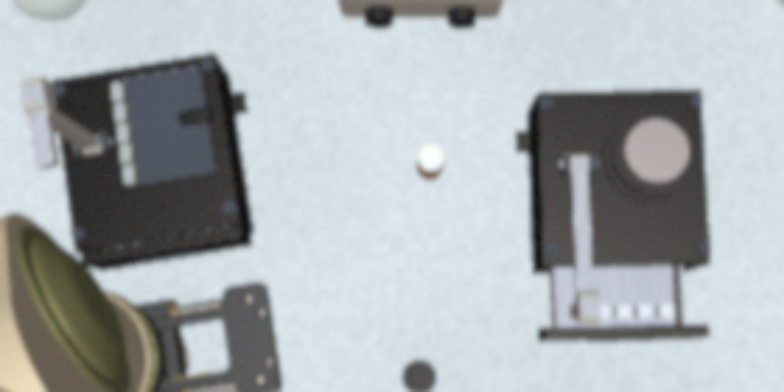

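View pics/w9.png

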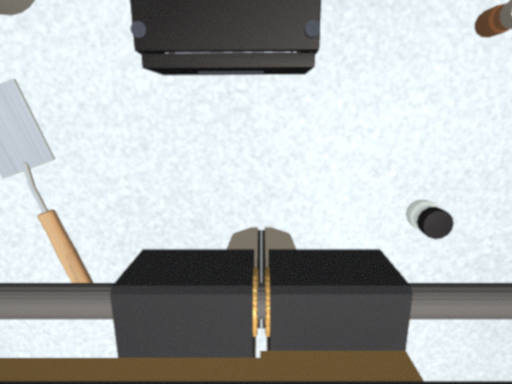

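```bash
python3 -c "
from station import job
print(job.hand_in())"
```

```text
the job is handed in; nothing more can be done
None
```

I lifted the lidded unit's stay to about 1.6 rad and let it go, and it stood there by itself. I then pushed that unit's drawer in with the closed fingers, backed the arm clear and handed the job in at about 12.5 s; no verdict was reported.

- **Drawer:** at the end of the push the fingers stopped moving while the force rose from 8 N to 17 N along the push (about 22 N in all), so the drawer is at its firm stop. In the last pictures the panel is flush against the box. Its edge and the box's own edge both sat a few pixels off my prediction, in the same direction.
- **Stay:** still upright in the last pictures.
- **Other unit:** its stay is still down and its drawer still open. The arm did not touch it.
- **Robot:** touching nothing at hand-in, with about 0 N contact force.

My first move call was refused because its rows left out some values; nothing moved. No check failed.

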